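# Set a cell on the index line in a bench tester's locking drawer

## Task

Pull the drawer of the grey bench tester out by its handle until it locks and let go, then roll the loose battery cell across the drawer floor by pushing its side, without picking it up or letting it run past the line, until it rests lying along the red index line. Then press the blue release tab and gently push the drawer fully home, with the cell still on the line. Leave the other things where they are.

Things in the scene. Friction and masses are not known exactly. Their poses are not given: they have to be found in the camera images.
- tester: grey bench tester, 290 wide, 165 high, fixed. Origin on the table under the middle of the closed drawer's front face; x points into the tester, y to its left seen from the front, z up. A solid unit 120 to 165 above the table overhangs the closed drawer front by 18 mm: a vertical gripper cannot reach the closed drawer's handle, one leaning back 25 to 40 degrees (fingers pointing in and down) can.
- drawer (a joint): drawer travel (m): 0 home, grows along tester -x to an end stop at 0.115; at about 0.112 a spring latch snaps in and bars the way back. Slides at 2 N, 3 to 5 N more just before locking. Front 12 to 65 mm above the table. Rubber-lined floor 20 mm above the table, 118 mm deep from 4 mm behind the front face, tester y from -95 to +115 mm; side and back walls 42 mm above the table.
- handle (a point): middle of the upright bar of the drawer's black bow handle, 30 mm in front of the drawer front, 39.5 mm above the table. The bar is vertical, 10 mm thick, spans 19 to 60 mm above the table. Pinch it across its sides (along the tester's y).
- release (a joint): how far the blue release tab is pressed (m): 0 up, 0.009 fully down; springs back, 2.3 N at the top, 5.3 N fully down. Pressed more than 0.007 it frees the locked drawer, and must stay pressed while the drawer goes its first 10 mm in; without it the latch does not yield. It dips and springs back by itself as the drawer locks.
- release_top (a point): middle of the top of the blue release tab (30 x 30 mm), which sticks out in front of the right-hand end of the drawer front, 51 mm above the table when up; moves with the drawer. The front panel just behind it rises 14 mm higher and can be pushed in with the same finger. With the drawer out the tab is free from above.
- cell: loose green and white battery cell, a cylinder 17 mm across and 50 mm long, 23 g or so, lying on the drawer's floor to the right of the red line, roughly along the tester's x. The body's y axis runs along the cell.
- cell_axis (a point): centre of the cell, on its axis, 8.4 mm above the drawer floor.
- line (a point): middle of the red index line, 6 mm wide, on the drawer floor, running along the tester's x over its whole depth; its place across the drawer differs each time. Offsets across it are along its y, positive to the left, the way the cell must be rolled. The liner brakes a slowly rolled cell within a few mm; a fast one runs on.
- masking_tape: roll of masking tape, 100 mm across, 25 mm high, lying on top of the tester; origin under its middle.
- carton: small green carton, 55 x 55 x 22 mm, on top of the tester; origin under its middle.
- drink_can: drink can, 66 mm across, 115 mm high, standing at the left; origin under its middle.
- glue_bottle: brown dropper bottle, 34 mm across, 102 mm high, standing at the right; origin under its middle.
- gift_box: red bead gift box, 139 x 153 x 172 mm, standing left of the tester; origin under its middle.
- screwdriver: red screwdriver, 206 mm long, 26 mm thick, lying at the front left; origin under its middle, length along its y.

How it is judged:
By the outcome, as a careful person would: the job done as asked, in the order asked, and still so for the second after the job is handed in, with the robot touching nothing.
It also fails if it takes over 69 s, if anything falls off the work surface, if the arm or the gripper's body presses on something with over 40 N, if the wrist force passes 120 N, or if a joint passes its speed limit or range.

## Robot

A 6-joint arm with a two-finger parallel gripper is mounted at the origin on a cart in front of the work surface, level with it; the furniture and walls round the work are solid. World frame = base frame: x ahead of the robot, y to its left, z up, the work surface at z = 0. Lengths are in m, angles in rad, forces in N, time in s.
With the tool pointing down it reaches from about 0.3 to 0.85 m from the base axis. Payload 5.4 kg.
Tool frame: the origin (TCP) lies on the centre line of the jaws, within the pads' length; the fingertips stand 25 mm ahead of it and the grasp point (between the pads) lies 6 mm ahead of it; z points along the fingers, y is the line along which they close (so a half turn about z gives the same grasp; the last joint's range is limited). The gripper opens to 85 mm and grips with 20 to 120 N. Pads are 22 mm wide; open, the fingers measure 114 mm over their backs; the gripper's body (76 mm by 85 mm) begins 54 mm behind the grasp point. The pads swing forward as they close: fully open they stand 13 mm farther back than shut.
Start: joints at [-1.508, 0.158, 1.597, -0, 1.386, -0.21], TCP at [0.155, -0.554, 0.217] pointing down, gripper open.
Joint ranges: [-2.91, 2.91], [-0.94, 2.29], [0.18, 2.7], [-1.29, 4.43], [0.17, 2.64], [-3, 3]. Speed limits (rad/s): [2.57, 2.57, 3.14, 3.14, 3.14, 3.14].

## Interface

Orientations are given as a unit quaternion [x, y, z, w].
In Python, from workcell import bot gives the robot as it stands.
- The arm moves only by the tool move_arm, never from a script. Its argument "moves" is a list of rows, each a list of 6 numbers: the shift along the tool's x, y, z in fractions of the full range, 1 being 0.8 m, then the turn, a rotation vector about the tool's x, y, z in shares of 90 degrees (1.0 is 90 degrees). A call has 1 to 12 rows; each row is the pose to reach, as a shift and turn from the pose commanded when the call began, along the tool's axes at that moment; what a row does not reach only later rows make up. A row lasts 1/8 s, in which the tool goes at most 62.5 mm and 10.7 degrees, less where a joint would pass 70% of its speed; a pose out of reach is approached as far as the arm can. A call with a gripper value outside its range is refused whole. "gripper" is the finger opening in m, from 0 to 0.0854, set as the call begins (left out, the last holds). The fingers move at their own pace and stop on an object; "grip_force" is the grip in N (left out, the last holds). Time passes only in rows, so rows that repeat a pose let the fingers close. It gives the time, the measured TCP pose, the force, the opening and the grip force at its end, in the units of the state.
- bot.get_state(): the state, without advancing time (a new reading comes with each control period).
- bot.camera(name): name is "scene" or "top" or "wrist"; returns a dict with "pixels" (480x640x3 uint8, red, green, blue), "depth" (480x640 float32, m along the optical axis (not along the pixel's ray), 0 where there is no reading), "mtx" (3x3 intrinsics, pixels), "k1" (the pictures are not rectified: a ray, as slopes to the right and down, at radius r is drawn at 1 + k1 r^2 times it, then the intrinsics apply), "pose" (4x4, takes a point from camera to world coordinates). Camera axes: x right, y down, z forward; pixel columns grow to the right and rows downward; lengths in m; the calibration is good to about 2 mm. A picture is of the moment at which its call begins.
- bot.sign_off(): hands the job in; it is judged then, once.
The state is a dict: "time": time; "q": joint angles; "dq": joint speeds; "joint_torque": joint torques, N m; "tool_pos": TCP position; "ee_rot": TCP orientation; "force": force on the tool from outside, world axes, zero at the start; "moment": the same for the moment, N m; "width": finger opening in m; "grasp_force": force on a finger pad.
Only numpy, scipy, OpenCV 4.12 (cv2) and the standard library are available. Lean on these libraries where they do the work, as an engineer would, in place of code of your own. Each camera call takes 0.05 s, during which the arm holds its last target. There are 200 camera calls.

## Working session

There is one attempt and no reset: what is moved stays moved. The work goes in short steps, Python scripts to look and compute and a tool call to move; the robot and the scene stay as the last step left them, time stands still between calls to the robot, and variables do not carry over. Pictures are saved under pics/ and viewed, at most 10 in all, crops included, and the job is handed in when it is done.

Besides the shell and the picture viewer there is one more tool, called after "Request:" as name([rows], argument=value, ...), one row to a line, values as JSON. move_arm: Moves the arm, as the interface text tells. Its arguments: {"type":"object","properties":{"moves":{"type":"array"},"gripper":{"type":"number"},"grip_force":{"type":"number"}},"required":["moves"]}

```bash
ls; mkdir -p pics; cat > h.py <<'E'
import numpy as np, cv2
from workcell import bot
from scipy.spatial.transform import Rotation as R
def cam(n): return bot.camera(n)
def save(c,name,crop=None,scale=1):
    im=c["pixels"][:,:,::-1]
    if crop: im=im[crop[1]:crop[3],crop[0]:crop[2]]
    if scale!=1: im=cv2.resize(im,None,fx=scale,fy=scale,interpolation=cv2.INTER_CUBIC)
    cv2.imwrite("pics/"+name,im)
def rays(c,uv):
    uv=np.atleast_2d(np.array(uv,float)); K=c["mtx"]
    d=np.stack([(uv[:,0]-K[0,2])/K[0,0],(uv[:,1]-K[1,2])/K[1,1]],1)
    s=d.copy()
    for _ in range(20): s=d/(1+c["k1"]*(s**2).sum(1,keepdims=True))
    r=np.c_[s,np.ones(len(s))]
    return c["pose"][:3,3],r@c["pose"][:3,:3].T
def onz(c,uv,z):
    o,r=rays(c,uv); return o+r*((z-o[2])/r[:,2])[:,None]
def dep(c,uv):
    o,r=rays(c,uv); uv=np.atleast_2d(uv).astype(int)
    return o+r*c["depth"][uv[:,1],uv[:,0]][:,None]
def tri(cs,uvs):
    A=np.zeros((3,3));b=np.zeros(3)
    for c,uv in zip(cs,uvs):
        o,r=rays(c,uv); r=r[0]/np.linalg.norm(r[0]); P=np.eye(3)-np.outer(r,r); A+=P;b+=P@o
    return np.linalg.solve(A,b)
E
python3 - <<'E'
from h import *
for n in ("scene","top"):
    c=cam(n); save(c,n+"0.png"); np.savez(n+"0.npz",**c); print(n,c["pose"].round(3).tolist(),c["mtx"].tolist(),c["k1"])
s=bot.get_state(); print({k:np.round(v,3).tolist() for k,v in s.items()})
E
```

```text
pics
scene [[-0.472, -0.541, 0.696, -0.526], [-0.881, 0.285, -0.376, 0.56], [0.005, -0.791, -0.611, 1.068], [0.0, 0.0, 0.0, 1.0]] [[590.9333041092032, 0.0, 320.8294465344289], [0.0, 590.9333041092032, 242.9812512804884], [0.0, 0.0, 1.0]] 0.030326795412080942
top [[0.129, -0.771, 0.623, -0.367], [-0.992, -0.106, 0.074, -0.122], [0.009, -0.627, -0.779, 1.269], [0.0, 0.0, 0.0, 1.0]] [[506.60067247506817, 0.0, 324.5190349645747], [0.0, 506.60067247506817, 233.47767956752818], [0.0, 0.0, 1.0]] -0.06904686985859777
{'time': 0.1, 'q': [-1.508, 0.159, 1.598, -0.0, 1.386, -0.21], 'dq': [-0.002, 0.001, -0.004, 0.0, -0.001, -0.001], 'joint_torque': [0.0, -39.699, -33.234, -0.0, 0.004, 0.0], 'tool_pos': [0.155, -0.553, 0.216], 'ee_rot': [0.991, 0.136, 0.0, -0.001], 'force': [-0.162, 0.66, -0.732], 'moment': [-0.021, -0.003, 0.049], 'grasp_force': 0.0, 'width': 0.085}
```

View pics/scene0.png

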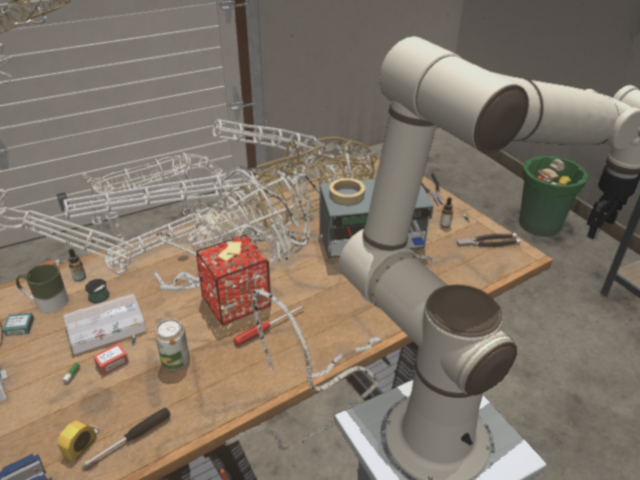

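View pics/top0.png

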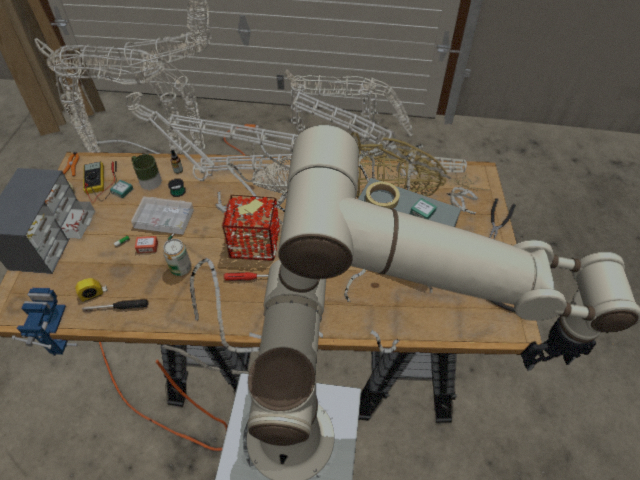

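The arm hides most of the tester front (scene: tester ~(375,215); top: top plate ~(440,215)). I'll fit its top plate from depth.

```bash
cat >> h.py <<'E'
def cloud(c):
    v,u=np.mgrid[0:480,0:640]; uv=np.c_[u.ravel(),v.ravel()]
    P=dep(c,uv).reshape(480,640,3); P[c["depth"]==0]=np.nan; return P
E
python3 - <<'E'
from h import *
for n in ("scene","top"):
    c=dict(np.load(n+"0.npz")); P=cloud(c)
    for z in (0.165,):
        m=(abs(P[...,2]-z)<0.006)
        m=m.astype(np.uint8); k,l,st,ce=cv2.connectedComponentsWithStats(m)
        for i in range(1,k):
            if st[i,4]>300:
                Q=P[l==i]; r=cv2.minAreaRect(Q[:,:2].astype(np.float32)); print(n,st[i],Q[:,2].mean().round(4),r, cv2.boxPoints(r).round(3).tolist())
c=dict(np.load("scene0.npz"));P=cloud(c)
for uv in [(418,242),(330,225),(347,240),(417,235),(420,255)]: print(uv,P[uv[1],uv[0]].round(3),c["pixels"][uv[1],uv[0]])
E
```

```text
scene [  0  24 124  20 333] 0.1648 ((2.41011381149292, 0.2997235357761383), (0.5270856618881226, 0.05546285957098007), 89.55992126464844) [[2.380000114440918, 0.035999998450279236], [2.436000108718872, 0.035999998450279236], [2.440000057220459, 0.5630000233650208], [2.384000062942505, 0.5630000233650208]]
scene [318 179  57  39 974] 0.1646 ((0.6549796462059021, -0.16427403688430786), (0.16383975744247437, 0.18801657855510712), 63.829708099365234) [[0.5339999794960022, -0.19599999487400055], [0.703000009059906, -0.27900001406669617], [0.7749999761581421, -0.13199999928474426], [0.6069999933242798, -0.04899999871850014]]
top [392 186  69  41 975] 0.1658 ((0.6548369526863098, -0.291034996509552), (0.20231735706329346, 0.09857988357543945), 71.7604751586914) [[0.5759999752044678, -0.3720000088214874], [0.6700000166893005, -0.40299999713897705], [0.7329999804496765, -0.20999999344348907], [0.6399999856948853, -0.18000000715255737]]
(418, 242) [ 0.51  -0.312  0.05 ] [ 54  69 119]
(330, 225) [ 0.602 -0.077  0.13 ] [76 77 74]
(347, 240) [ 0.598 -0.131  0.062] [140 140 135]
(417, 235) [ 0.535 -0.326  0.053] [122 123 120]
(420, 255) [ 0.505 -0.321  0.003] [111 105  96]
```

```bash
cat >> h.py <<'E'
def plan(p,yaw,lean,cur=None):
    """row (shift m, rotvec deg, tool axes) from current pose to p; tool x along yaw (deg), leaning so z points in+down"""
    s=bot.get_state(); 
    p0,R0=(np.array(s["tool_pos"]),R.from_quat(s["ee_rot"])) if cur is None else cur
    R1=R.from_euler('z',yaw,degrees=True)*R.from_euler('x',180,degrees=True)*R.from_euler('y',lean,degrees=True)
    d=R0.inv().apply(np.array(p)-p0); r=(R0.inv()*R1).as_rotvec(degrees=True)
    return np.r_[d.round(4),r.round(2)].tolist()
E
python3 - <<'E'
from h import *
c=cam("wrist"); s=bot.get_state(); T=np.eye(4);T[:3,:3]=R.from_quat(s["ee_rot"]).as_matrix();T[:3,3]=s["tool_pos"]
print((np.linalg.inv(T)@c["pose"]).round(3), c["mtx"][0,0])
print(plan([0.38,-0.15,0.2],-15,30))
E
```

```text
[[ 0.    -0.954 -0.299  0.076]
 [ 1.     0.    -0.    -0.001]
 [ 0.    -0.299  0.954 -0.157]
 [ 0.     0.     0.     1.   ]] 409.9177230747858
[0.3254, -0.3277, 0.0166, -8.1, 29.28, 29.9]
```

Careful with the scale: shifts go in shares of 0.8 m and turns go in shares of 90 degrees. That gives: -0.328 m / 0.8 = -0.41, 0.325 m / 0.8 = 0.4063, 29.9 degrees / 90 = 0.3322.

Request:
move_arm([
  [0.4063,-0.41,0.0213,-0.09,0.3256,0.3322],
  [0.4063,-0.41,0.0213,-0.09,0.3256,0.3322],
  [0.4063,-0.41,0.0213,-0.09,0.3256,0.3322],
  [0.4063,-0.41,0.0213,-0.09,0.3256,0.3322],
  [0.4063,-0.41,0.0213,-0.09,0.3256,0.3322],
  [0.4063,-0.41,0.0213,-0.09,0.3256,0.3322],
  [0.4063,-0.41,0.0213,-0.09,0.3256,0.3322],
  [0.4063,-0.41,0.0213,-0.09,0.3256,0.3322],
  [0.4063,-0.41,0.0213,-0.09,0.3256,0.3322],
  [0.4063,-0.41,0.0213,-0.09,0.3256,0.3322],
  [0.4063,-0.41,0.0213,-0.09,0.3256,0.3322],
])

```text
time: 1.52
tool_pos: [0.379, -0.1515, 0.1997]
ee_rot: [0.957, -0.127, 0.257, 0.035]
force: [-0.1, 0.2, 0.5]
width: 0.0852
grasp_force: 0.0
```

```bash
python3 - <<'E'
from h import *
c=cam("wrist"); save(c,"w1.png"); np.savez("w1.npz",**c)
s=bot.get_state(); print(s["time"],s["tool_pos"],s["ee_rot"],s["q"],s["force"])
E
```

```text
1.575 [ 0.37903316 -0.151495    0.19974059] [ 0.95745593 -0.12722361  0.25668489  0.03471557] [-0.95360158 -0.88251043  2.48918028  0.35681097  1.13995022  0.79640019] [-0.66971278  0.39613999  0.19435493]
```

View pics/w1.png

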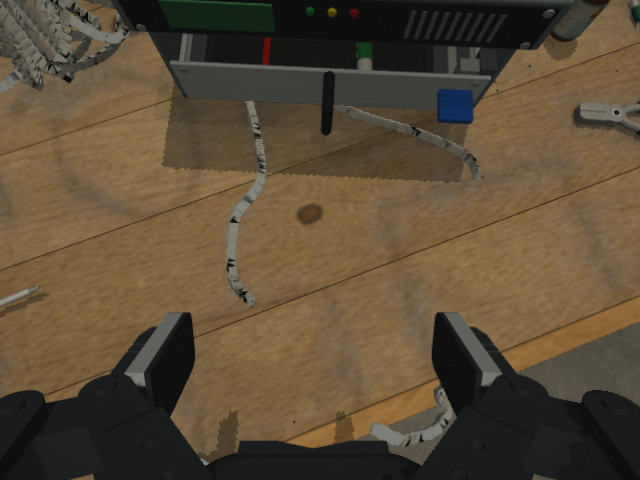

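Wrist view: drawer front's top edge (172,64)–(492,77), black handle (327,70–133), blue tab (455,105), red line (266,50), cell (364,55) under the overhang.

```bash
python3 - <<'E'
from h import *
c=dict(np.load("w1.npz"));P=cloud(c);px=c["pixels"].astype(int)
# handle: dark pixels
m=(px.max(2)<45); m[:66]=0;m[140:]=0;m[:,:300]=0;m[:,350:]=0
v,u=np.where(m)
for r in range(68,136,4):
    w=u[v==r]
    if len(w): print(r,w.min(),w.max(),P[r,int(w.mean())].round(4))
b=(px[...,2]>px[...,0]+40); b[:, :420]=0; b[:80]=0
v,u=np.where(b); Q=P[v,u]; print("tab",u.min(),u.max(),v.min(),v.max()); 
t=Q[Q[:,2]>0.047]; print("tab top",np.nanmedian(t,0),cv2.minAreaRect(t[:,:2].astype(np.float32)))
for u in (190,240,300,400,440,480):
    col=P[55:110,u]; print(u,[(55+i,)+tuple(col[i].round(3)) for i in range(0,55,4)][:10])
# overhang edge line & front face fit
E
```

```text
68 342 349 [ 0.5996 -0.2435  0.0194]
72 326 332 [ 0.57   -0.2172  0.0642]
76 323 334 [ 0.5663 -0.2153  0.0647]
80 323 334 [ 0.5626 -0.2142  0.0647]
84 323 334 [ 0.5586 -0.2131  0.0653]
88 323 334 [ 0.5547 -0.212   0.0658]
92 323 333 [ 0.5516 -0.2111  0.065 ]
96 322 333 [ 0.5486 -0.2095  0.0644]
100 322 333 [ 0.5452 -0.2085  0.0641]
104 322 333 [ 0.5418 -0.2076  0.0638]
108 322 332 [ 0.5388 -0.2068  0.0628]
112 322 332 [ 0.537  -0.2064  0.0597]
116 322 331 [ 0.537  -0.2058  0.0532]
120 322 331 [ 0.5371 -0.206   0.0461]
124 321 331 [ 0.5368 -0.2062  0.0396]
128 321 330 [ 0.5377 -0.2058  0.0307]
132 322 330 [ 0.5369 -0.2067  0.0239]
tab 438 472 89 121
tab top [ 0.51869183 -0.31737204  0.05073658] ((0.5194918513298035, -0.31829991936683655), (0.029349103569984436, 0.030341103672981262), 71.83692932128906)
190 [(55, np.float64(0.643), np.float64(-0.102), np.float64(0.032)), (59, np.float64(0.64), np.float64(-0.101), np.float64(0.03)), (63, np.float64(0.609), np.float64(-0.105), np.float64(0.064)), (67, np.float64(0.607), np.float64(-0.104), np.float64(0.062)), (71, np.float64(0.607), np.f
[... 2855 characters left out ...]
p.float64(0.536), np.float64(-0.309), np.float64(0.051))]
480 [(55, np.float64(0.55), np.float64(-0.345), np.float64(0.067)), (59, np.float64(0.546), np.float64(-0.343), np.float64(0.068)), (63, np.float64(0.543), np.float64(-0.342), np.float64(0.067)), (67, np.float64(0.539), np.float64(-0.341), np.float64(0.067)), (71, np.float64(0.537), np.float64(-0.341), np.float64(0.065)), (75, np.float64(0.536), np.float64(-0.342), np.float64(0.061)), (79, np.float64(0.53), np.float64(-0.338), np.float64(0.065)), (83, np.float64(0.529), np.float64(-0.341), np.float64(0.059)), (87, np.float64(0.528), np.float64(-0.343), np.float64(0.054)), (91, np.float64(0.527), np.float64(-0.344), np.float64(0.048))]
```

```bash
python3 - <<'E'
from h import *
c=dict(np.load("w1.npz"));P=cloud(c)
print(P[128,412].round(3),P[170,475].round(3),P[180,262].round(3),P[150,300].round(3))
tx=np.array([.950,-.312,0]);H=np.array([.5417,-.2076,.041])
print(plan(H-.063*tx+[0,0,.005],-18.2,31))
E
```

```text
[ 0.527 -0.291  0.008] [ 0.47  -0.335  0.009] [ 0.514 -0.138  0.004] [ 0.537 -0.181  0.   ]
[0.0172, 0.0081, 0.1875, -1.49, 0.97, 2.66]
```

To row units: 0.1875 m / 0.8 = 0.2344, 0.008 m / 0.8 = 0.01, 2.7 degrees / 90 = 0.03.

Request:
move_arm([
  [0.0213,0.01,0.0781,-0.0167,0.0111,0.03],
  [0.0213,0.01,0.1563,-0.0167,0.0111,0.03],
  [0.0213,0.01,0.2125,-0.0167,0.0111,0.03],
  [0.0213,0.01,0.2344,-0.0167,0.0111,0.03],
  [0.0213,0.01,0.2344,-0.0167,0.0111,0.03],
], gripper=0.05, grip_force=40)

```text
time: 2.2
tool_pos: [0.481, -0.1861, 0.0435]
ee_rot: [0.952, -0.153, 0.262, 0.041]
force: [0.6, 0.5, 0.9]
width: 0.0496
grasp_force: 0.0
```

```bash
python3 - <<'E'
from h import *
c=cam("wrist"); save(c,"w2.png"); np.savez("w2.npz",**c)
s=bot.get_state(); print(s["time"],s["tool_pos"],R.from_quat(s["ee_rot"]).as_matrix().round(3).tolist(),s["q"].round(2),s["force"],s["width"])
E
```

```text
2.25 [ 0.48166784 -0.18678965  0.04543032] [[0.815, -0.312, 0.489], [-0.268, -0.95, -0.159], [0.514, -0.001, -0.858]] [-0.74 -0.11  2.36  0.51  0.45  0.73] [0.56070488 0.05428091 0.22551907] 0.049994124176066614
```

View pics/w2.png

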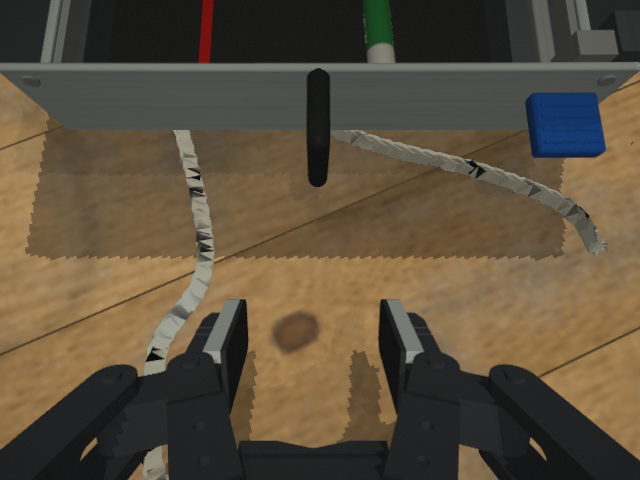

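Wrist view 2: handle (318,70–187) centred between the open pads, tab (565,125), line (207,30), cell (379,40).

```bash
python3 - <<'E'
from h import *
cs=[dict(np.load(f)) for f in("w1.npz","w2.npz")]
print("bar bottom",tri(cs,[(326,133.5),(317,187)]))
uv=[]
for c in cs:
    px=c["pixels"].astype(int); b=(px[...,2]>px[...,0]+40).astype(np.uint8); b[:80]=0;b[:,:420]=0
    v,u=np.where(b); i=np.argmin(u-v)  ; j=np.argmin(u+v); k=np.argmax(u-v); uv.append([(u[j],v[j]),(u[k],v[k])]); 
print(uv); print("tab back corners",[tri(cs,[uv[0][i],uv[1][i]]).round(4) for i in (0,1)])
c=cs[1];P=cloud(c);px=c["pixels"].astype(int)
for r in (140,160,175): 
    w=np.where(px[r,300:335].max(1)<60)[0]+300; print(r,w.min(),w.max(),P[r,int(w.mean())].round(4))
print([ (u,P[100,u].round(4)) for u in (100,200,280,380,450,500)])
H=np.array([.5417,-.2076,.041]);tx=np.array([.950,-.312,0])
print(plan(H-.003*tx+[0,0,.005],-18.2,31))
E
```

```text
bar bottom [ 0.53261938 -0.20503498  0.02998438]
[[(np.int64(440), np.int64(89)), (np.int64(471), np.int64(91))], [(np.int64(532), np.int64(94)), (np.int64(594), np.int64(93))]]
tab back corners [array([ 0.5387, -0.3112,  0.0478]), array([ 0.5289, -0.3359,  0.0501])]
140 307 329 [ 0.5392 -0.2071  0.0654]
160 308 328 [ 0.5376 -0.2067  0.0496]
175 308 326 [ 0.5368 -0.2061  0.0346]
[(100, array([ 0.6021, -0.1188,  0.0425])), (200, array([ 0.5883, -0.1639,  0.0411])), (280, array([ 0.5759, -0.2003,  0.0417])), (380, array([ 0.5611, -0.2458,  0.0415])), (450, array([ 0.5504, -0.2773,  0.042 ])), (500, array([ 0.5431, -0.3002,  0.0414]))]
[0.0522, 0.0011, 0.0306, -0.07, 0.06, -0.0]
```

Request:
move_arm([
  [0.0325,0.0006,0.0188,0,0,0],
  [0.0563,0.0013,0.0325,0,0,0],
  [0.065,0.0013,0.0381,0,0,0],
  [0.065,0.0013,0.0381,0,0,0],
])

```text
time: 2.75
tool_pos: [0.5395, -0.2066, 0.048]
ee_rot: [0.951, -0.151, 0.265, 0.042]
force: [-0.5, -0.1, -0.2]
width: 0.05
grasp_force: 0.0
```

Request:
move_arm([
  [0,0,0,0,0,0],
  [0,0,0,0,0,0],
  [0,0,0,0,0,0],
  [0,0,0,0,0,0],
], gripper=0.0, grip_force=40)

```text
time: 3.25
tool_pos: [0.5391, -0.2059, 0.0467]
ee_rot: [0.952, -0.152, 0.264, 0.042]
force: [-0.4, -0.3, 0.4]
width: 0.0
grasp_force: 0.0
```

```bash
python3 - <<'E'
from h import *
s=bot.get_state(); print(s["time"],s["tool_pos"],s["q"].round(2),s["force"],s["width"],s["grasp_force"])
tx=np.array([.950,-.312,0]); r=R.from_quat(s["ee_rot"]); print(r.inv().apply(-tx))
E
```

```text
3.25 [ 0.5391382  -0.20594576  0.04667088] [-0.68  0.05  2.2   0.47  0.42  0.83] [-0.40503461 -0.34363143  0.37022629] 4.307637726168124e-07 0.0
[-0.85671678 -0.00155255 -0.51563354]
```

```bash
python3 - <<'E'
from h import *
c=cam("wrist"); save(c,"w3.png"); np.savez("w3.npz",**c)
E
```

```text
(no output)
```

View pics/w3.png

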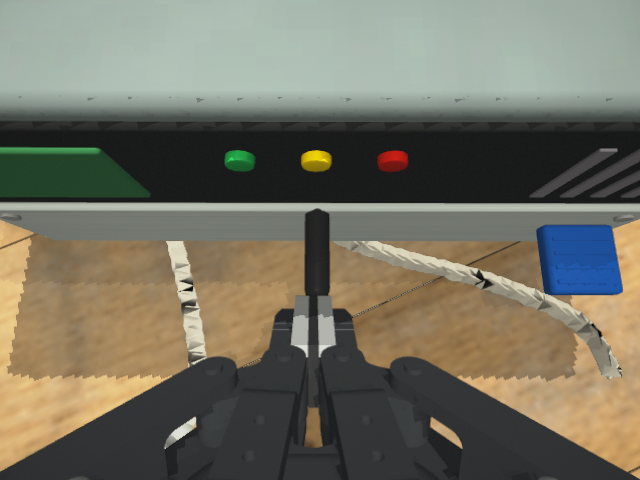

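Wrist view 3: closed fingertips end at (315,298), handle bar top (317,210)–(317,295) beyond them: the grip missed in front of the bar. Checking geometry.

```bash
python3 - <<'E'
from h import *
c=dict(np.load("w3.npz"));P=cloud(c)
s=bot.get_state();p=np.array(s["tool_pos"]);r=R.from_quat(s["ee_rot"])
for d in (0,.006,.025):
    X=np.linalg.inv(c["pose"])@np.r_[p+r.apply([0,0,d]),1]; q=X[:2]/X[2]; q=q*(1+c["k1"]*q@q); print(d,(c["mtx"][:2,:2]@q+c["mtx"][:2,2]).round(1),X[2])
X0=r.inv()
for v in range(205,345,6):
    for u in (306,317):
        print(v,u,P[v,u].round(4),X0.apply(P[v,u]-p).round(4),end=' | ')
    print()
E
```

```text
0 [313.7 298.7] 0.17269737603165644
0.006 [313.7 292.6] 0.17842284160202815
0.025 [313.6 275.8] 0.19655348257487198
205 306 [ 0.5738 -0.214   0.0648] [ 0.0397 -0.0031  0.0028] | 205 317 [ 0.5724 -0.2181  0.0649] [0.0397 0.0013 0.0026] | 
211 306 [ 0.5719 -0.2133  0.0634] [ 0.0372 -0.0031  0.0029] | 211 317 [ 0.5701 -0.2174  0.0649] [0.0376 0.0013 0.0013] | 
217 306 [ 0.5697 -0.2126  0.0627] [ 0.0349 -0.0031  0.0022] | 217 317 [ 0.5678 -0.2166  0.0644] [0.0353 0.0013 0.0005] | 
223 306 [ 0.5675 -0.2119  0.0621] [ 0.0326 -0.0031  0.0016] | 223 317 [ 0.5653 -0.2158  0.065 ] [ 0.0334  0.0012 -0.0013] | 
229 306 [ 0.5648 -0.2111  0.0632] [ 0.0307 -0.0031 -0.0007] | 229 317 [ 0.5631 -0.2151  0.0645] [ 0.0311  0.0012 -0.0021] | 
235 306 [ 0.5626 -0.2103  0.0628] [ 0.0285 -0.0031 -0.0017] | 235 317 [ 0.5605 -0.2142  0.066 ] [ 0.0295  0.0012 -0.0048] | 
241 306 [ 0.5606 -0.2097  0.0611] [ 0.0259 -0.0031 -0.0013] | 241 317 [ 0.5586 -0.2136  0.0641] [ 0.0269  0.0012 -0.0042] | 
247 306 [ 0.5578 -0.2088  0.0633] [ 0.0245 -0.0031 -0.0047] | 247 317 [ 0.5562 -0.2128  0.0647] [ 0.025   0.0012 -0.00
[... 1305 characters left out ...]
27 -0.0328] | 313 317 [ 0.5314 -0.2045  0.0786] [ 0.0098  0.001  -0.0314] | 
319 306 [ 0.5305 -0.2003  0.0828] [ 0.0101 -0.0026 -0.0361] | 319 317 [ 0.5293 -0.2037  0.0847] [ 0.0109  0.001  -0.0378] | 
325 306 [ 0.5285 -0.1998  0.087 ] [ 0.0104 -0.0026 -0.0408] | 325 317 [ 0.5274 -0.2031  0.0862] [ 0.01    0.001  -0.0401] | 
331 306 [ 0.5266 -0.1992  0.0906] [ 0.0107 -0.0025 -0.0449] | 331 317 [ 0.5256 -0.2025  0.0893] [ 0.01    0.0009 -0.0438] | 
337 306 [ 0.5249 -0.1987  0.0946] [ 0.0112 -0.0024 -0.0492] | 337 317 [ 0.5239 -0.2019  0.0944] [ 0.011   0.0009 -0.049 ] | 
343 306 [ 0.5233 -0.1982  0.096 ] [ 0.0104 -0.0024 -0.0514] | 343 317 [ 0.5222 -0.2013  0.0956] [ 0.0102  0.0009 -0.051 ] |
```

```bash
python3 - <<'E'
from h import *
c=dict(np.load("w3.npz"));P=cloud(c)
s=bot.get_state();p=np.array(s["tool_pos"]);r=R.from_quat(s["ee_rot"])
for d in ((.011,-.006,.025),(.011,.006,.025),(.011,.006,0),(.011,.006,-.02)):
    X=np.linalg.inv(c["pose"])@np.r_[p+r.apply(d),1]; q=X[:2]/X[2]; q=q*(1+c["k1"]*q@q); print(d,(c["mtx"][:2,:2]@q+c["mtx"][:2,2]).round(1),X[2])
for v in range(260,330,6):
    print(v,[(u,r.inv().apply(P[v,u]-p).round(3).tolist()) for u in (296,301,333,337)])
save(c,"w3c.png",(240,200,400,360),4)
E
```

```text
(0.011, -0.006, 0.025) [300.9 254.1] 0.19326481488638858
(0.011, 0.006, 0.025) [326.4 254.2] 0.19326352938194236
(0.011, 0.006, 0) [328.3 274.4] 0.16940742283872684
(0.011, 0.006, -0.02) [330.2 295.3] 0.1503225376041544
260 [(296, [-0.003, -0.01, 0.054]), (301, [-0.002, -0.007, 0.053]), (333, [-0.002, 0.011, 0.053]), (337, [-0.003, 0.013, 0.054])]
266 [(296, [-0.006, -0.01, 0.052]), (301, [-0.005, -0.007, 0.052]), (333, [-0.005, 0.011, 0.051]), (337, [-0.005, 0.013, 0.052])]
272 [(296, [-0.008, -0.01, 0.049]), (301, [-0.008, -0.007, 0.05]), (333, [-0.008, 0.011, 0.05]), (337, [-0.008, 0.013, 0.05])]
278 [(296, [-0.011, -0.009, 0.048]), (301, [-0.011, -0.007, 0.048]), (333, [-0.011, 0.011, 0.048]), (337, [-0.011, 0.013, 0.049])]
284 [(296, [-0.014, -0.009, 0.046]), (301, [-0.014, -0.007, 0.047]), (333, [-0.014, 0.011, 0.048]), (337, [-0.013, 0.013, 0.046])]
290 [(296, [-0.017, -0.009, 0.045]), (301, [-0.016, -0.007, 0.045]), (333, [-0.016, 0.01, 0.044]), (337, [-0.016, 0.013, 0.044])]
296 [(296, [0.01, -0.007, -0.02]), (301, [0.01, -0.005, -0.019]), (333, [-0.019, 0.01, 0.043]), (337, [-0.019, 0.013, 0.043])]
302 [(296, [0.01, -0.006, -0.024]), (301, [0.01, -0.005, -0.024]), (333, [-0.022, 0.01, 0.042]), (337, [-0.022, 0.012, 0.041])]
308 [(296, [0.011, -0.006, -0.03]), (301, [0.01, -0.004, -0.028]), (333, [-0.024, 0.01, 0.039]), (337, [-0.025, 0.012, 0.04])]
314 [(296, [nan, nan, nan]), (301, [0.01, -0.004, -0.033]), (333, [0.006, 0.007, -0.026]), (337, [0.006, 0.008, -0.025])]
320 [(296, [0.01, -0.006, -0.037]), (301, [0.011, -0.004, -0.039]), (333, [0.006, 0.007, -0.03]), (337, [0.006, 0.008, -0.029])]
326 [(296, [0.01, -0.006, -0.04]), (301, [0.011, -0.004, -0.042]), (333, [0.01, 0.006, -0.041]), (337, [0.006, 0.008, -0.034])]
```

View pics/w3c.png

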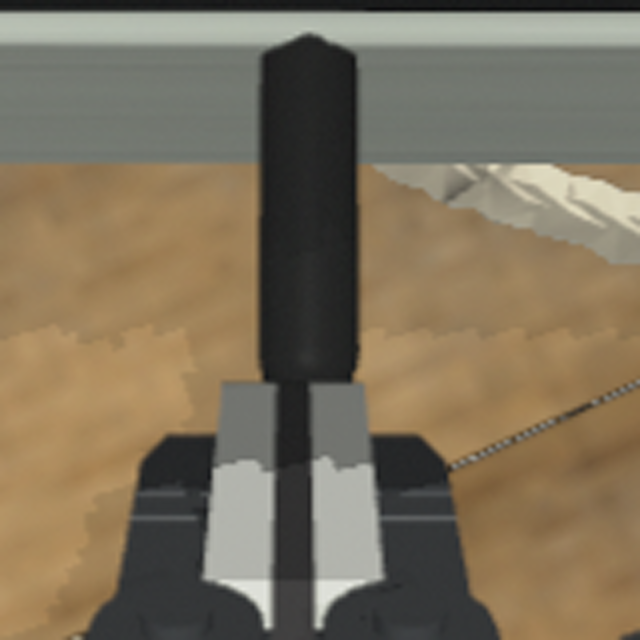

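Fingertips visibly end at tool z ≈ −0.019, i.e. ~44 mm short of the stated +25 mm, and above the bar. Cross-check with another camera.

```bash
cat >> h.py <<'E'
def proj(c,X):
    X=np.atleast_2d(X); Y=(X-c["pose"][:3,3])@c["pose"][:3,:3]; q=Y[:,:2]/Y[:,2:]; q=q*(1+c["k1"]*(q**2).sum(1,keepdims=True))
    return q@c["mtx"][:2,:2].T+c["mtx"][:2,2],Y[:,2]
E
python3 - <<'E'
from h import *
s=bot.get_state();p=np.array(s["tool_pos"]);r=R.from_quat(s["ee_rot"])
for n in("scene","top"):
    c=cam(n); np.savez(n+"1.npz",**c)
    X=[p+r.apply([0,0,z]) for z in (.025,0,-.02,-.04,-.06,-.08)]
    uv,d=proj(c,X); ii=uv.round().astype(int)
    print(n,uv.round(0).tolist(),d.round(3),[c["depth"][v,u].round(3) for u,v in ii])
    u,v=ii[1]; save(c,n+"1c.png",(max(u-70,0),max(v-70,0),u+70,v+60),4.2)
c=dict(np.load("w2.npz"));P=cloud(c)
p=np.array([ 0.48166784,-0.18678965,0.04543032]); M=np.array([[0.815,-0.312,0.489],[-0.268,-0.95,-0.159],[0.514,-0.001,-0.858]])
print([((P[v,238]-p)@M).round(3).tolist() for v in (296,300,303,306,310,320,330)])
E
```

```text
scene [[379.0, 251.0], [381.0, 248.0], [382.0, 245.0], [383.0, 243.0], [385.0, 240.0], [386.0, 237.0]] [1.678 1.655 1.636 1.618 1.599 1.581] [np.float32(1.66), np.float32(1.613), np.float32(1.59), np.float32(1.564), np.float32(1.545), np.float32(1.485)]
top [[389.0, 260.0], [388.0, 259.0], [387.0, 258.0], [387.0, 257.0], [386.0, 256.0], [385.0, 255.0]] [1.534 1.51  1.491 1.471 1.452 1.433] [np.float32(1.152), np.float32(1.151), np.float32(1.146), np.float32(1.15), np.float32(1.147), np.float32(1.149)]
[[-0.019, -0.04, 0.041], [0.009, -0.028, -0.022], [0.009, -0.027, -0.025], [0.009, -0.027, -0.026], [0.008, -0.027, -0.028], [0.007, -0.026, -0.033], [0.004, -0.026, -0.034]]
```

View pics/scene1c.png

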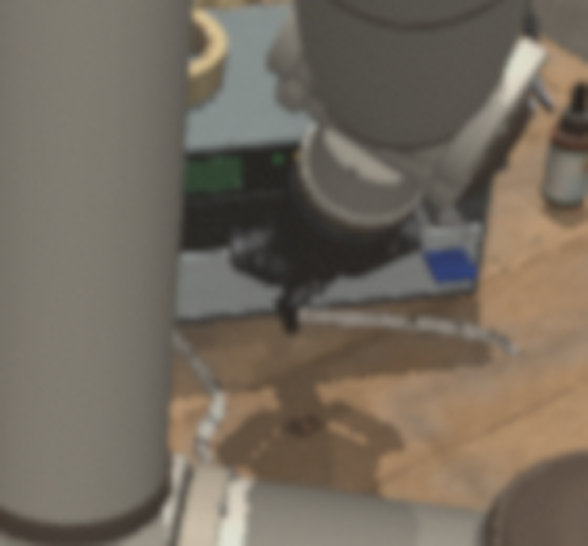

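Scene view agrees: gripper sits ~42 mm nearer the camera along its axis than its reported TCP implies. So the real fingertips stand ~44 mm behind the stated place; I'll offset along tool z: open, then advance cautiously.

To row units: 0.022 m / 0.8 = 0.0275, 0.01 m / 0.8 = 0.0125.

Request:
move_arm([
  [0,0,0,0,0,0],
  [0,0,0,0,0,0],
  [0,0.0013,0,0,0,0],
  [0,0.0013,0.0125,0,0,0],
  [0,0.0013,0.025,0,0,0],
  [0,0.0013,0.0275,0,0,0],
], gripper=0.04)

```text
time: 4.15
tool_pos: [0.5495, -0.2101, 0.0265]
ee_rot: [0.952, -0.152, 0.263, 0.042]
force: [-0.8, 0.4, 0.3]
width: 0.0402
grasp_force: 0.0
```

```bash
python3 - <<'E'
from h import *
c=cam("wrist"); save(c,"w4.png",(160,120,480,400),2); np.savez("w4.npz",**c); s=bot.get_state();print(s["tool_pos"],s["force"],s["width"])
E
```

```text
[ 0.54952605 -0.21015997  0.02672224] [ 0.24266977  0.47576718 -0.44412694] 0.040316706032759185
```

View pics/w4.png

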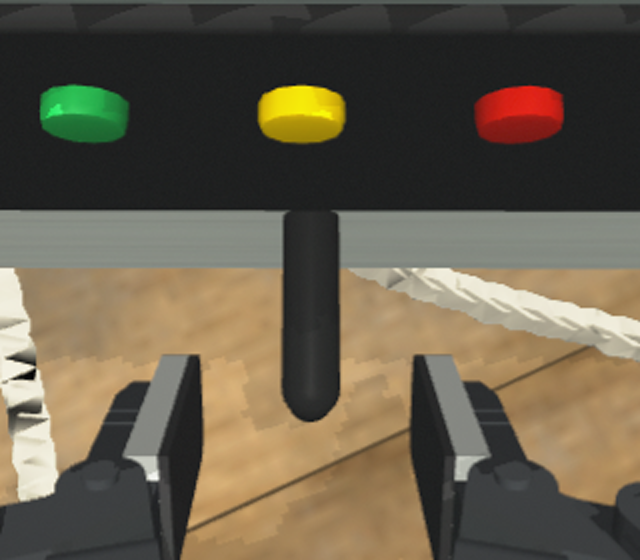

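The open fingertips now straddle the bar (bar at crop (311,400), tips at (180,357) and (432,357)), no force; continue and close.

To row units: 0.021 m / 0.8 = 0.0263, 0.016 m / 0.8 = 0.02.

Request:
move_arm([
  [0,0,0.01,0,0,0],
  [0,0,0.02,0,0,0],
  [0,0,0.0263,0,0,0],
  [0,0,0.0263,0,0,0],
])

```text
time: 4.7
tool_pos: [0.56, -0.2136, 0.0093]
ee_rot: [0.952, -0.152, 0.264, 0.042]
force: [-0.3, 0.2, 0.6]
width: 0.0401
grasp_force: 0.0
```

Request:
move_arm([
  [0,0,0,0,0,0],
  [0,0,0,0,0,0],
  [0,0,0,0,0,0],
  [0,0,0,0,0,0],
], gripper=0.0, grip_force=40)

```text
time: 5.2
tool_pos: [0.5602, -0.2143, 0.0102]
ee_rot: [0.951, -0.152, 0.265, 0.042]
force: [-1.6, -3.4, 0.5]
width: 0.009
grasp_force: 39.1
```

To row units: -0.062 m / 0.8 = -0.0775, -0.058 m / 0.8 = -0.0725.

Request:
move_arm([
  [-0.005,0,-0.0038,0,0,0],
  [-0.0125,0,-0.0075,0,0,0],
  [-0.0213,0,-0.0125,0,0,0],
  [-0.03,0,-0.018,0,0,0],
  [-0.0388,0,-0.0234,0,0,0],
  [-0.0475,0,-0.0286,0,0,0],
  [-0.0563,0,-0.0338,0,0,0],
  [-0.065,0,-0.0391,0,0,0],
  [-0.0725,0,-0.0436,0,0,0],
  [-0.0775,0,-0.0466,0,0,0],
])

```text
time: 6.45
tool_pos: [0.491, -0.1915, 0.0102]
ee_rot: [0.951, -0.152, 0.265, 0.042]
force: [0.4, -5.5, -1.2]
width: 0.0087
grasp_force: 40.0
```

```bash
python3 - <<'E'
from h import *
s=bot.get_state();print(s["tool_pos"],s["force"],s["width"],s["q"].round(2),(np.array(s["tool_pos"])-[.5602,-.2143,.0102])@np.array([[.95,-.312,0],[.312,.95,0]]).T, R.from_quat(s["ee_rot"]).inv().apply([-.95,.312,0]))
E
```

```text
[ 0.49095177 -0.19154287  0.01017256] [ 0.37413073 -5.52257474 -1.16739108] 0.008683328879327216 [-0.73  0.02  2.33  0.65  0.35  0.59] [-7.28860477e-02  1.38251534e-05] [-0.85623402 -0.00122419 -0.51643567]
```

To row units: -0.038 m / 0.8 = -0.0475, -0.037 m / 0.8 = -0.0463.

Request:
move_arm([
  [-0.0075,0,-0.0045,0,0,0],
  [-0.015,0,-0.009,0,0,0],
  [-0.0225,0,-0.0136,0,0,0],
  [-0.03,0,-0.0181,0,0,0],
  [-0.0363,0,-0.0219,0,0,0],
  [-0.0413,0,-0.0249,0,0,0],
  [-0.045,0,-0.0271,0,0,0],
  [-0.0463,0,-0.0279,0,0,0],
  [-0.0475,0,-0.0286,0,0,0],
  [-0.0475,0,-0.0286,0,0,0],
])

```text
time: 7.7
tool_pos: [0.4508, -0.1784, 0.0112]
ee_rot: [0.951, -0.152, 0.266, 0.042]
force: [25.0, -6.7, -19.9]
width: 0.0087
grasp_force: 39.0
```

```bash
python3 - <<'E'
from h import *
s=bot.get_state();print(s["tool_pos"],s["force"],s["width"],s["q"].round(2),(np.array(s["tool_pos"])-[.5602,-.2143,.0102])@np.array([[.95,-.312,0],[.312,.95,0]]).T, R.from_quat(s["ee_rot"]).inv().apply([-.95,.312,0]))
E
```

```text
[ 0.45078945 -0.17840983  0.01124416] [ 24.96314048  -6.74489309 -19.86827566] 0.008694230342411893 [-0.79 -0.11  2.45  0.69  0.38  0.5 ] [-1.15137753e-01 -4.04328244e-05] [-8.54841047e-01 -5.06822591e-04 -5.18739364e-01]
```

To row units: -0.07 m / 0.8 = -0.0875, -0.05 m / 0.8 = -0.0625.

Request:
move_arm([
  [0.0019,0,0.0013,0,0,0],
  [0.0019,0,0.0013,0,0,0],
  [0.0019,0,0.0013,0,0,0],
  [0.0019,0,0.0013,0,0,0],
  [0.0019,0,-0.0125,0,0,0],
  [0.0019,0,-0.0375,0,0,0],
  [0.0019,0,-0.0625,0,0,0],
  [0.0019,0,-0.0875,0,0,0],
  [0.0019,0,-0.0875,0,0,0],
], gripper=0.035)

```text
time: 8.82
tool_pos: [0.4165, -0.1676, 0.072]
ee_rot: [0.951, -0.151, 0.266, 0.043]
force: [0.6, 0.4, 0.4]
width: 0.0353
grasp_force: 0.0
```

```bash
python3 - <<'E'
from h import *
s=bot.get_state();print(s["tool_pos"],s["force"],s["width"]); print(plan([.459,-.180,.2],-18.2,30))
E
```

```text
[ 0.41648654 -0.1676498   0.07199131] [0.55923713 0.43132365 0.40981494] 0.03525159812414734
[0.1042, -0.0012, -0.0865, 0.05, -1.24, 0.13]
```

To row units: 0.104 m / 0.8 = 0.13, -0.0865 m / 0.8 = -0.1081, -1.2 degrees / 90 = -0.0133.

Request:
move_arm([
  [0.0313,-0.0013,-0.0625,0,0,0],
  [0.075,-0.0013,-0.1081,0,0,0],
  [0.13,-0.0013,-0.1081,0,-0.0133,0],
  [0.13,-0.0013,-0.1081,0,-0.0133,0],
  [0.13,-0.0013,-0.1081,0,-0.0133,0],
], gripper=0.0)

```text
time: 9.45
tool_pos: [0.458, -0.1787, 0.1962]
ee_rot: [0.955, -0.152, 0.253, 0.039]
force: [-0.2, 0.2, -0.4]
width: 0.0001
grasp_force: 0.0
```

```bash
python3 - <<'E'
from h import *
c=cam("wrist"); save(c,"w5.png"); np.savez("w5.npz",**c); s=bot.get_state();print(s["tool_pos"],s["ee_rot"].tolist(),s["q"].round(2))
E
```

```text
[ 0.45764964 -0.17868922  0.19600788] [0.9546885485503762, -0.15199599213756798, 0.25283400136912987, 0.039267816243931934] [-0.77 -0.5   2.29  0.28  0.89  0.99]
```

View pics/w5.png

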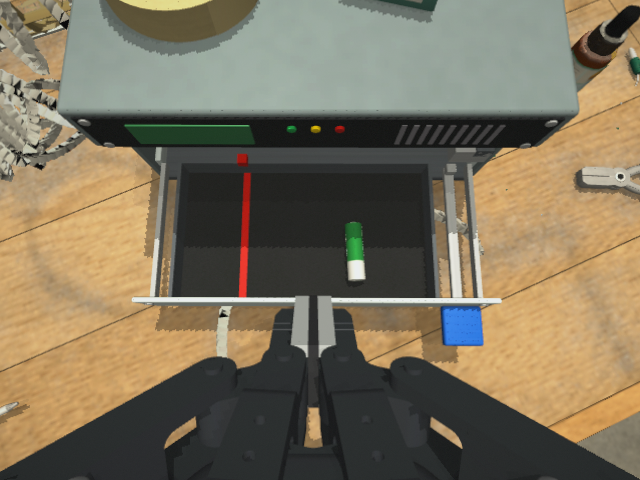

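Drawer is open: red line (246,172)–(242,298), cell green end (353,225) to white end (356,280), tab (462,326).

```bash
cat >> h.py <<'E'
YAW=-18.1; O=np.array([.5702,-.2170,0]); TX=np.array([np.cos(np.radians(YAW)),np.sin(np.radians(YAW)),0]); TY=np.array([-TX[1],TX[0],0])
def tt(P): P=np.atleast_2d(P)-O; return np.c_[P@TX,P@TY,P[:,2]]
def tw(t): return O+t[0]*TX+t[1]*TY+np.array([0,0,t[2]])
def measure(c,show=True):
    P=cloud(c); px=c["pixels"].astype(int); T=tt(P.reshape(-1,3)).reshape(480,640,3)
    ins=(T[...,0]>-.105)&(T[...,0]<-.005)&(T[...,1]>-.09)&(T[...,1]<.11)&(T[...,2]>.01)&(T[...,2]<.045)
    red=ins&(px[...,0]>1.8*px[...,1]+30)&(px[...,0]>80)
    v,u=np.where(red); L=tt(onz(c,np.c_[u,v],.020)); lf=np.polyfit(L[:,0],L[:,1],1)
    cell=ins&~red&((px[...,1]>px[...,0]+25)|(px.min(2)>110))
    k,l,st,_=cv2.connectedComponentsWithStats(cell.astype(np.uint8)); i=1+np.argmax(st[1:,4]); v,u=np.where(l==i)
    C=T[l==i]; C2=tt(onz(c,np.c_[u,v],.0285))
    (rc,(a,b),ang)=cv2.minAreaRect(C2[:,:2].astype(np.float32))
    box=cv2.boxPoints((rc,(a,b),ang)); e=[box[1]-box[0],box[2]-box[1]]; e=max(e,key=np.linalg.norm); e=e*np.sign(e[0]); 
    out=dict(line_y0=np.polyval(lf,rc[0]),line_slope=lf[0],cell=rc,size=(a,b),cell_ang=np.degrees(np.arctan2(e[1],e[0])),ztop=np.nanpercentile(C[:,2],95),cy_top=np.nanmedian(C[C[:,2]>.034][:,1]) if (C[:,2]>.034).any() else None,lz=np.nanmedian(T[red][:,2]),lxy=(L[:,0].min(),L[:,0].max()),npx=(red.sum(),st[i,4]),xr=(C[:,0].min(),C[:,0].max()))
    if show: 
        for k,v in out.items(): print(k,np.round(np.array(v,float),4).tolist())
    return out
E
python3 - <<'E'
from h import *
c=dict(np.load("w5.npz")); measure(c)
P=cloud(c);T=tt(P.reshape(-1,3)).reshape(480,640,3)
print("front top",[T[300,u].round(4).tolist() for u in (150,210,400,480)],"tab",[T[325,u].round(4).tolist() for u in (446,462,478)],T[312,462],T[340,462])
print("walls",[(u,T[240,u].round(3).tolist()) for u in (155,163,170,175,182,425,432,436,445,452,460,476)])
E
```

```text
line_y0 0.0622
line_slope -0.0008
cell [-0.0664, -0.0331]
size [0.05, 0.0147]
cell_ang 2.6219
ztop 0.0361
cy_top -0.0325
lz 0.0203
lxy [-0.1042, -0.005]
npx [852.0, 963.0]
xr [-0.0916, -0.0421]
front top [[-0.1106, 0.1219, 0.066], [-0.1104, 0.0783, 0.0637], [-0.1104, -0.062, 0.0655], [-0.1102, -0.1213, 0.0642]] tab [[-0.1282, -0.0992, 0.0509], [-0.1282, -0.1117, 0.05], [-0.1281, -0.1235, 0.0509]] [-0.11844127 -0.11196935  0.05123671] [-0.13925481 -0.11066961  0.05038272]
walls [(155, [-0.059, 0.135, 0.034]), (163, [-0.056, 0.132, 0.023]), (170, [-0.051, 0.134, -0.0]), (175, [-0.06, 0.115, 0.042]), (182, [-0.057, 0.115, 0.025]), (425, [-0.056, -0.095, 0.022]), (432, [-0.06, -0.095, 0.043]), (436, [-0.051, -0.112, -0.001]), (445, [-0.051, -0.12, -0.0]), (452, [-0.061, -0.111, 0.044]), (460, [-0.051, -0.134, -0.001]), (476, [-0.058, -0.135, 0.033])]
```

```bash
python3 - <<'E'
from h import *
c=dict(np.load("w4.npz"));P=cloud(c)
p=np.array([0.54952605,-0.21015997,0.02672224]); r=R.from_quat([0.952,-0.152,0.263,0.042])
for v in (294,296,298,300,304,310,320,330,340):
    print(v,[(u,r.inv().apply(P[v,u]-p).round(4).tolist()) for u in (225,245,252,255)])
print(plan(tw([-.0525,-.033,.075]),YAW,27))
E
```

```text
294 [(225, [-0.0097, -0.0432, 0.0254]), (245, [-0.01, -0.0336, 0.0261]), (252, [-0.0096, -0.03, 0.0251]), (255, [nan, nan, nan])]
296 [(225, [-0.0106, -0.0432, 0.0251]), (245, [-0.0107, -0.0335, 0.0252]), (252, [-0.0103, -0.03, 0.0245]), (255, [-0.0106, -0.0286, 0.0249])]
298 [(225, [-0.0121, -0.0434, 0.0258]), (245, [0.0099, -0.0253, -0.0199]), (252, [0.0107, -0.0224, -0.0217]), (255, [0.0105, -0.0214, -0.0213])]
300 [(225, [-0.0121, -0.043, 0.0236]), (245, [0.0101, -0.0249, -0.0221]), (252, [0.01, -0.0224, -0.0219]), (255, [0.0099, -0.0214, -0.0218])]
304 [(225, [-0.014, -0.043, 0.0232]), (245, [0.0105, -0.0243, -0.0261]), (252, [0.0104, -0.0219, -0.0258]), (255, [0.0104, -0.0208, -0.0258])]
310 [(225, [-0.016, -0.0427, 0.0209]), (245, [0.0103, -0.0236, -0.0304]), (252, [0.0103, -0.0212, -0.0303]), (255, [0.0096, -0.0204, -0.029])]
320 [(225, [0.0061, -0.0309, -0.0296]), (245, [0.0107, -0.0224, -0.038]), (252, [0.0094, -0.0205, -0.0357]), (255, [0.0063, -0.0204, -0.03])]
330 [(225, [0.0068, -0.0292, -0.0376]), (245, [0.0106, -0.0214, -0.0442]), (252, [0.0061, -0.0205, -0.0364]), (255, [0.0022, -0.0206, -0.0297])]
340 [(225, [0.0107, -0.0264, -0.0501]), (245, [0.0101, -0.0206, -0.0492]), (252, [0.003, -0.0205, -0.0375]), (255, [-0.0003, -0.0204, -0.032])]
[-0.0022, 0.0347, 0.1379, -0.11, -2.65, -0.02]
```

To row units: 0.138 m / 0.8 = 0.1725, 0.02 m / 0.8 = 0.025, -2.6 degrees / 90 = -0.0289.

Request:
move_arm([
  [-0.0013,0.025,0.0625,0,-0.0289,0],
  [-0.0025,0.0431,0.125,0,-0.0289,0],
  [-0.0025,0.0431,0.1625,0,-0.0289,0],
  [-0.0025,0.0431,0.1725,0,-0.0289,0],
  [-0.0025,0.0431,0.1725,0,-0.0289,0],
  [-0.0025,0.0431,0.1725,0,-0.0289,0],
], gripper=0.034)

```text
time: 10.25
tool_pos: [0.5118, -0.2335, 0.0791]
ee_rot: [0.96, -0.153, 0.234, 0.038]
force: [0.2, -0.7, -0.0]
width: 0.0338
grasp_force: 0.0
```

```bash
cat >> h.py <<'E'
def where():
    s=bot.get_state(); print("t",round(s["time"],2),"tester",tt(s["tool_pos"]).round(4)[0],"F",s["force"].round(1),"w",round(s["width"],4),"g",s["grasp_force"]); return s
E
python3 - <<'E'
from h import *
where(); print(plan(tw([-.053,-.033,.0107]),YAW,27)); 
c=cam("wrist");np.savez("w6.npz",**c);measure(c)
E
```

```text
t 10.25 tester [-0.0504 -0.0339  0.0791] F [ 0.2 -0.7 -0. ] w 0.0338 g 0.0
[-0.0338, -0.0009, 0.0596, 0.04, -0.37, 0.04]
line_y0 0.0623
line_slope -0.0032
cell [-0.067, -0.0329]
size [0.0512, 0.0149]
cell_ang 2.9803
ztop 0.0361
cy_top -0.0326
lz 0.0203
lxy [-0.0835, -0.0051]
npx [1554.0, 2589.0]
xr [-0.0939, -0.0415]
```

To row units: 0.0595 m / 0.8 = 0.0744, 0.057 m / 0.8 = 0.0713.

Request:
move_arm([
  [-0.01,-0.0013,0.0188,0,0,0],
  [-0.0213,-0.0013,0.0375,0,0,0],
  [-0.0313,-0.0013,0.055,0,0,0],
  [-0.0375,-0.0013,0.0663,0,0,0],
  [-0.04,-0.0013,0.0713,0,0,0],
  [-0.0419,-0.0013,0.0744,0,0,0],
  [-0.0419,-0.0013,0.0744,0,0,0],
])

```text
time: 11.18
tool_pos: [0.51, -0.2318, 0.01]
ee_rot: [0.96, -0.153, 0.233, 0.037]
force: [-0.2, -0.0, 0.8]
width: 0.0342
grasp_force: 0.4
```

```bash
python3 - <<'E'
from h import *
where()
c=cam("wrist");np.savez("w7.npz",**c);save(c,"w7.png");measure(c)
print(plan(tw([-.053,.0708,.0107]),YAW,27))
E
```

```text
t 11.18 tester [-0.0527 -0.0328  0.01  ] F [-0.2 -0.   0.8] w 0.0342 g 0.36976464791223407
line_y0 0.0624
line_slope -0.0024
cell [-0.0667, -0.033]
size [0.0514, 0.015]
cell_ang 2.7539
ztop 0.036
cy_top -0.0329
lz 0.0203
lxy [-0.0983, -0.0048]
npx [3817.0, 5441.0]
xr [-0.0945, -0.0403]
[0.0, -0.1036, -0.0007, 0.01, -0.31, 0.02]
```

To row units: -0.034 m / 0.8 = -0.0425, -0.02 m / 0.8 = -0.025.

Request:
move_arm([
  [0,-0.005,0,0,0,0],
  [0,-0.0088,0,0,0,0],
  [0,-0.0113,0,0,0,0],
  [0,-0.0138,0,0,0,0],
  [0,-0.0175,0,0,0,0],
  [0,-0.0213,0,0,0,0],
  [0,-0.025,0,0,0,0],
  [0,-0.0288,0,0,0,0],
  [0,-0.0325,0,0,0,0],
  [0,-0.0363,0,0,0,0],
  [0,-0.04,0,0,0,0],
  [0,-0.0425,0,0,0,0],
])

```text
time: 12.72
tool_pos: [0.5204, -0.1994, 0.0098]
ee_rot: [0.96, -0.153, 0.233, 0.037]
force: [-1.1, -3.6, 4.9]
width: 0.0339
grasp_force: 2.6
```

```bash
python3 - <<'E'
from h import *
where()
c=cam("wrist");np.savez("w8.npz",**c);save(c,"w8.png");measure(c)
E
```

```text
t 12.72 tester [-0.0528  0.0013  0.0098] F [-1.1 -3.6  4.9] w 0.0339 g 2.624993466306478
line_y0 0.0622
line_slope -0.0013
cell [-0.0678, -0.0067]
size [0.0516, 0.015]
cell_ang 2.5405
ztop 0.0358
cy_top -0.0065
lz 0.0203
lxy [-0.0761, -0.0045]
npx [2803.0, 5515.0]
xr [-0.0959, -0.0416]
```

To row units: 0.002 m / 0.8 = 0.0025.

Request:
move_arm([
  [0,0.0025,0,0,0,0],
  [0,0.0025,0,0,0,0],
])

```text
time: 13.02
tool_pos: [0.5199, -0.1998, 0.0097]
ee_rot: [0.96, -0.153, 0.233, 0.036]
force: [2.4, 3.0, 7.5]
width: 0.0341
grasp_force: 4.0
```

```bash
python3 - <<'E'
from h import *
where()
c=cam("wrist");measure(c)
E
```

```text
t 13.03 tester [-0.0532  0.0007  0.0097] F [2.4 3.  7.5] w 0.0341 g 3.963000476360321
line_y0 0.0622
line_slope -0.0014
cell [-0.0681, -0.0063]
size [0.0516, 0.0149]
cell_ang 2.9615
ztop 0.0358
cy_top -0.006
lz 0.0203
lxy [-0.0761, -0.0049]
npx [2807.0, 5529.0]
xr [-0.096, -0.0419]
```

Force flips with direction and has an upward part: fingertips rub the floor. Raise 3 mm.

To row units: -0.0027 m / 0.8 = -0.0034, 0.0014 m / 0.8 = 0.0018.

Request:
move_arm([
  [0.0018,0,-0.0034,0,0,0],
  [0.0018,0,-0.0034,0,0,0],
])

```text
time: 13.32
tool_pos: [0.5184, -0.1998, 0.0114]
ee_rot: [0.96, -0.153, 0.231, 0.036]
force: [-0.3, 0.6, -1.0]
width: 0.034
grasp_force: 0.0
```

```bash
python3 - <<'E'
from h import *
where()
c=cam("wrist");measure(c)
E
```

```text
t 13.32 tester [-0.0546  0.0003  0.0114] F [-0.3  0.6 -1. ] w 0.034 g 0.0
line_y0 0.0622
line_slope -0.0015
cell [-0.0682, -0.0063]
size [0.0516, 0.015]
cell_ang 2.9144
ztop 0.0359
cy_top -0.006
lz 0.0203
lxy [-0.0777, -0.0049]
npx [2821.0, 5395.0]
xr [-0.0961, -0.0423]
```

Request:
move_arm([
  [0,-0.0025,0,0,0,0],
  [0,-0.005,0,0,0,0],
  [0,-0.0088,0,0,0,0],
  [0,-0.0125,0,0,0,0],
  [0,-0.0163,0,0,0,0],
  [0,-0.02,0,0,0,0],
  [0,-0.0238,0,0,0,0],
  [0,-0.0275,0,0,0,0],
  [0,-0.0313,0,0,0,0],
  [0,-0.035,0,0,0,0],
  [0,-0.0388,0,0,0,0],
  [0,-0.0413,0,0,0,0],
])

```text
time: 14.88
tool_pos: [0.5296, -0.1695, 0.0124]
ee_rot: [0.96, -0.153, 0.233, 0.037]
force: [-0.1, 0.6, -0.3]
width: 0.034
grasp_force: 0.0
```

```bash
python3 - <<'E'
from h import *
where()
c=cam("wrist");measure(c)
E
```

```text
t 14.88 tester [-0.0533  0.0326  0.0124] F [-0.1  0.6 -0.3] w 0.034 g 0.03822769853286445
line_y0 0.0624
line_slope -0.006
cell [-0.0698, 0.0245]
size [0.0515, 0.0145]
cell_ang 2.707
ztop 0.036
cy_top 0.0247
lz 0.0203
lxy [-0.0579, -0.005]
npx [1947.0, 5265.0]
xr [-0.0977, -0.0439]
```

To row units: -0.02 m / 0.8 = -0.025, -0.0045 m / 0.8 = -0.0056.

Request:
move_arm([
  [-0.0025,0.0013,-0.0013,0,0,0],
  [-0.0056,0,-0.0029,0,0,0],
  [-0.0056,-0.0025,-0.0029,0,0,0],
  [-0.0056,-0.005,-0.0029,0,0,0],
  [-0.0056,-0.0081,-0.0029,0,0,0],
  [-0.0056,-0.0113,-0.0029,0,0,0],
  [-0.0056,-0.0144,-0.0029,0,0,0],
  [-0.0056,-0.0175,-0.0029,0,0,0],
  [-0.0056,-0.0206,-0.0029,0,0,0],
  [-0.0056,-0.0238,-0.0029,0,0,0],
  [-0.0056,-0.025,-0.0029,0,0,0],
])

```text
time: 16.3
tool_pos: [0.531, -0.1489, 0.0124]
ee_rot: [0.96, -0.153, 0.233, 0.037]
force: [-0.6, 0.1, -0.5]
width: 0.0341
grasp_force: 0.0
```

```bash
python3 - <<'E'
from h import *
where()
c=cam("wrist");measure(c)
E
```

```text
t 16.3 tester [-0.0584  0.0526  0.0124] F [-0.6  0.1 -0.5] w 0.0341 g 0.020179868442937732
line_y0 0.0622
line_slope -0.0013
cell [-0.0706, 0.0445]
size [0.0514, 0.015]
cell_ang 3.0715
ztop 0.0359
cy_top 0.0448
lz 0.0203
lxy [-0.1052, -0.0048]
npx [3946.0, 5169.0]
xr [-0.0982, -0.0451]
```

To row units: -0.01 m / 0.8 = -0.0125, -0.009 m / 0.8 = -0.0113, 5.3 degrees / 90 = 0.0589.

Request:
move_arm([
  [0,0.0038,0,-0.03,0,0.0589],
  [0,0.0038,0,-0.03,0,0.0589],
  [0,0.0013,0,-0.03,0,0.0589],
  [0,-0.0013,0,-0.03,0,0.0589],
  [0,-0.0038,0,-0.03,0,0.0589],
  [0,-0.0063,0,-0.03,0,0.0589],
  [0,-0.0088,0,-0.03,0,0.0589],
  [0,-0.0113,0,-0.03,0,0.0589],
  [0,-0.0125,0,-0.03,0,0.0589],
  [0,-0.0125,0,-0.03,0,0.0589],
])

```text
time: 17.6
tool_pos: [0.5341, -0.1395, 0.0124]
ee_rot: [0.951, -0.202, 0.23, 0.049]
force: [-0.4, -0.5, 0.3]
width: 0.0342
grasp_force: 0.0
```

```bash
python3 - <<'E'
from h import *
where()
c=cam("wrist");np.savez("w9.npz",**c);save(c,"w9.png");measure(c)
E
```

```text
t 17.6 tester [-0.0584  0.0625  0.0124] F [-0.4 -0.5  0.3] w 0.0342 g 0.0
line_y0 0.063
line_slope -0.0158
cell [-0.0711, 0.0569]
size [0.0514, 0.0146]
cell_ang 2.3219
ztop 0.0359
cy_top 0.0571
lz 0.0203
lxy [-0.1053, -0.0047]
npx [2163.0, 5135.0]
xr [-0.0988, -0.0457]
```

To row units: -0.0045 m / 0.8 = -0.0056, -0.004 m / 0.8 = -0.005.

Request:
move_arm([
  [0.0005,-0.0013,0,0,0,0],
  [0.0005,-0.0025,0,0,0,0],
  [0.0005,-0.0038,0,0,0,0],
  [0.0005,-0.005,0,0,0,0],
  [0.0005,-0.0056,0,0,0,0],
  [0.0005,-0.0056,0,0,0,0],
])

```text
time: 18.4
tool_pos: [0.5363, -0.1356, 0.0126]
ee_rot: [0.951, -0.202, 0.23, 0.049]
force: [-0.6, -0.5, -0.7]
width: 0.034
grasp_force: 0.0
```

```bash
python3 - <<'E'
from h import *
where()
c=cam("wrist");measure(c)
E
```

```text
t 18.4 tester [-0.0575  0.0669  0.0126] F [-0.6 -0.5 -0.7] w 0.034 g 0.0010115167242474854
line_y0 0.0622
line_slope -0.002
cell [-0.0714, 0.0611]
size [0.0515, 0.0145]
cell_ang 2.6607
ztop 0.036
cy_top 0.0613
lz 0.0202
lxy [-0.1053, -0.0048]
npx [1702.0, 5173.0]
xr [-0.0991, -0.0459]
```

To row units: -0.075 m / 0.8 = -0.0938, -0.049 m / 0.8 = -0.0613.

Request:
move_arm([
  [0,-0.0006,0,0,0,0],
  [0,-0.0011,0,0,0,0],
  [0,-0.0011,0,0,0,0],
  [0,0.0025,0,0,0,0],
  [0,0.0056,0,0,0,0],
  [0,0.0056,0,0,0,0],
  [0.0063,0.0056,-0.0125,0,0,0],
  [0.017,0.0056,-0.0338,0,0,0],
  [0.0313,0.0056,-0.0613,0,0,0],
  [0.0475,0.0056,-0.0938,0,0,0],
  [0.0475,0.0056,-0.0938,0,0,0],
])

```text
time: 19.82
tool_pos: [0.5361, -0.1407, 0.1006]
ee_rot: [0.95, -0.202, 0.234, 0.05]
force: [0.3, 0.1, 0.3]
width: 0.0342
grasp_force: 0.0
```

```bash
python3 - <<'E'
from h import *
where()
c=cam("wrist");np.savez("w10.npz",**c);measure(c)
print(plan(tw([-.117,0,.2]),YAW,30))
E
```

```text
t 19.82 tester [-0.0561  0.062   0.1006] F [0.3 0.1 0.3] w 0.0342 g 0.0
line_y0 0.0622
line_slope -0.0019
cell [-0.0712, 0.0619]
size [0.0511, 0.0146]
cell_ang 2.6426
ztop 0.036
cy_top 0.0621
lz 0.0203
lxy [-0.1051, -0.0048]
npx [789.0, 2138.0]
xr [-0.0982, -0.046]
[0.0, 0.068, -0.1145, 2.84, 2.57, -5.21]
```

Cell rests at y=0.0620 against the line's 0.0622. Next, the release tab with closed fingers.

```bash
python3 - <<'E'
from h import *
s=where(); print(plan(tw([-.1155,-.112,.075]),YAW,30)); print(s["q"].round(2))
c=dict(np.load("w10.npz"))
E
```

```text
t 19.88 tester [-0.0576  0.0622  0.0984] F [ 0.4 -0.4 -0.3] w 0.0343 g 0.0
[-0.0459, 0.1792, 0.0025, 2.84, 2.57, -5.21]
[-0.5  -0.09  2.19  0.07  0.57  1.45]
```

To row units: 0.179 m / 0.8 = 0.2238, 0.09 m / 0.8 = 0.1125, -5.2 degrees / 90 = -0.0578.

Request:
move_arm([
  [-0.025,0.05,-0.0125,0.0156,0.0144,-0.0289],
  [-0.0438,0.1125,-0.0125,0.0311,0.0289,-0.0578],
  [-0.0575,0.1688,0,0.0311,0.0289,-0.0578],
  [-0.0575,0.2125,0.0031,0.0311,0.0289,-0.0578],
  [-0.0575,0.2238,0.0031,0.0311,0.0289,-0.0578],
  [-0.0575,0.2238,0.0031,0.0311,0.0289,-0.0578],
  [-0.0575,0.2238,0.0031,0.0311,0.0289,-0.0578],
], gripper=0.0)

```text
time: 20.75
tool_pos: [0.425, -0.2853, 0.0728]
ee_rot: [0.954, -0.152, 0.254, 0.04]
force: [0.5, -0.3, 0.0]
width: 0.0004
grasp_force: 0.0
```

```bash
python3 - <<'E'
from h import *
s=where(); print(plan(tw([-.1155,-.112,.040]),YAW,30)); print(s["q"].round(2))
c=cam("wrist");np.savez("w11.npz",**c); save(c,"w11.png")
P=cloud(c);T=tt(P.reshape(-1,3)).reshape(480,640,3)
px=c["pixels"].astype(int);b=(px[...,2]>px[...,0]+40)&(T[...,2]>.045)&(T[...,2]<.056);Q=T[b];print("tab",b.sum(),np.nanmin(Q,0),np.nanmax(Q,0))
v,u=np.where(px[:,:,0]>-1)
r=R.from_quat(s["ee_rot"]);
for v in range(285,312,3): print(v,[r.inv().apply(P[v,u]-s["tool_pos"]).round(3).tolist() for u in (300,313,326)])
E
```

```text
t 20.75 tester [-0.1168 -0.11    0.0728] F [ 0.5 -0.3  0. ] w 0.0004 g 0.0
[-0.0152, 0.002, 0.0291, -0.09, 0.21, 0.03]
[-1.05 -0.17  2.33  0.57  0.66  0.43]
tab 327 [-0.12128688 -0.12693952  0.04803117] [-0.11373517 -0.09727837  0.05292953]
285 [[0.002, -0.006, 0.01], [0.002, -0.0, 0.01], [0.002, 0.005, 0.01]]
288 [[0.0, -0.006, 0.01], [0.001, -0.0, 0.009], [0.0, 0.005, 0.011]]
291 [[-0.003, -0.006, 0.014], [-0.002, -0.0, 0.013], [-0.003, 0.006, 0.014]]
294 [[-0.011, -0.007, 0.029], [-0.011, -0.0, 0.028], [-0.012, 0.006, 0.029]]
297 [[0.01, -0.005, -0.02], [0.01, -0.0, -0.02], [0.01, 0.004, -0.02]]
300 [[0.01, -0.005, -0.022], [0.01, -0.0, -0.022], [0.011, 0.004, -0.023]]
303 [[0.01, -0.005, -0.024], [0.011, -0.0, -0.025], [0.01, 0.004, -0.025]]
306 [[0.01, -0.005, -0.027], [0.01, -0.0, -0.027], [0.01, 0.004, -0.027]]
309 [[0.01, -0.005, -0.028], [0.01, -0.0, -0.029], [0.011, 0.004, -0.03]]
```

To row units: 0.029 m / 0.8 = 0.0363, -0.0152 m / 0.8 = -0.019.

Request:
move_arm([
  [-0.0063,0.0013,0.0119,0,0,0],
  [-0.0125,0.0025,0.0238,0,0,0],
  [-0.0169,0.0025,0.0319,0,0,0],
  [-0.019,0.0025,0.0356,0,0,0],
  [-0.019,0.0025,0.0363,0,0,0],
])

```text
time: 21.42
tool_pos: [0.4252, -0.2888, 0.0403]
ee_rot: [0.954, -0.152, 0.254, 0.04]
force: [-1.7, 1.8, 2.1]
width: -0.0002
grasp_force: 1.3
```

```bash
python3 - <<'E'
from h import *
s=where(); print(R.from_quat(s["ee_rot"]).inv().apply([0,0,-1]).round(3),R.from_quat(s["ee_rot"]).inv().apply(TX).round(3))
E
```

```text
t 21.43 tester [-0.1155 -0.1133  0.0403] F [-1.7  1.8  2.1] w -0.0002 g 1.26764256041497
[-0.497  0.001  0.868] [ 0.868 -0.     0.497]
```

To row units: 0.0082 m / 0.8 = 0.0103, 0.0078 m / 0.8 = 0.0098.

Request:
move_arm([
  [-0.0015,0,0.0028,0,0,0],
  [-0.0031,0,0.0054,0,0,0],
  [-0.0046,0,0.0081,0,0,0],
  [-0.0056,0,0.0098,0,0,0],
  [-0.0059,0,0.0103,0,0,0],
  [-0.0059,0,0.0103,0,0,0],
])

```text
time: 22.18
tool_pos: [0.4265, -0.2898, 0.0326]
ee_rot: [0.954, -0.152, 0.256, 0.041]
force: [-0.2, 4.2, 10.9]
width: 0.0002
grasp_force: 5.6
```

```bash
python3 - <<'E'
from h import *
s=where()
E
```

```text
t 22.18 tester [-0.114  -0.1139  0.0326] F [-0.2  4.2 10.9] w 0.0002 g 5.613343454897404
```

To row units: 0.022 m / 0.8 = 0.0275, 0.0208 m / 0.8 = 0.026.

Request:
move_arm([
  [0.0019,0,0.0011,0,0,0],
  [0.0038,0,0.0021,0,0,0],
  [0.0056,0,0.0033,0,0,0],
  [0.0075,0,0.0043,0,0,0],
  [0.0098,0,0.0056,0,0,0],
  [0.0123,0,0.007,0,0,0],
  [0.015,0,0.0086,0,0,0],
  [0.0178,0,0.0101,0,0,0],
  [0.0205,0,0.0118,0,0,0],
  [0.0233,0,0.0133,0,0,0],
  [0.026,0,0.0149,0,0,0],
  [0.0275,0,0.0158,0,0,0],
])

```text
time: 23.68
tool_pos: [0.4506, -0.2978, 0.0326]
ee_rot: [0.954, -0.152, 0.256, 0.041]
force: [-0.2, 5.2, 11.3]
width: 0.0001
grasp_force: 5.4
```

```bash
python3 - <<'E'
from h import *
s=where(); c=cam("wrist");np.savez("w12.npz",**c);save(c,"w12.png")
P=cloud(c);T=tt(P.reshape(-1,3)).reshape(480,640,3)
m=(abs(T[...,2]-.0645)<.004)&(T[...,0]<-.02)&(T[...,0]>-.14)&(abs(T[...,1])<.09)&(abs(T[...,1])>.02); print(m.sum(),np.nanpercentile(T[m][:,0],[5,50,95]))
E
```

```text
t 23.68 tester [-0.0886 -0.1139  0.0326] F [-0.2  5.2 11.3] w 0.0001 g 5.396337602287531
2459 [-0.08532509 -0.08365196 -0.08156601]
```

To row units: -0.114 m / 0.8 = -0.1425, -0.08 m / 0.8 = -0.1.

Request:
move_arm([
  [-0.0038,0,-0.0044,0,0,0],
  [-0.0013,0,-0.0146,0,0,0],
  [-0.0075,0,-0.0625,0,0,0],
  [-0.025,-0.0375,-0.0875,0,0,0],
  [-0.0463,-0.1,-0.0988,0,0,0],
  [-0.0463,-0.1425,-0.0988,0,0,0],
  [-0.0463,-0.1425,-0.0988,0,0,0],
])

```text
time: 24.6
tool_pos: [0.4168, -0.1643, 0.0807]
ee_rot: [0.955, -0.15, 0.254, 0.04]
force: [0.7, 0.3, 0.2]
width: 0.0004
grasp_force: 0.0
```

```bash
python3 - <<'E'
from h import *
s=where(); c=cam("wrist");np.savez("w13.npz",**c);save(c,"w13.png")
P=cloud(c);T=tt(P.reshape(-1,3)).reshape(480,640,3)
m=(abs(T[...,2]-.0645)<.004)&(T[...,0]<-.02)&(T[...,0]>-.14)&(abs(T[...,1])<.09)&(abs(T[...,1])>.02); print(m.sum(),np.nanpercentile(T[m][:,0],[5,50,95]))
m=(abs(T[...,2]-.0645)<.004)&(T[...,0]<-.09)&(T[...,0]>-.13)&(abs(T[...,1])<.012); print(m.sum(),np.nanpercentile(T[m],[5,50,95],axis=0))
measure(c)
print(plan(tw([-.136,0,.019]),YAW,31)); print(s["q"].round(2))
E
```

```text
t 24.6 tester [-0.1622  0.0024  0.0807] F [0.7 0.3 0.2] w 0.0004 g 0.0
2769 [-0.09286788 -0.09166497 -0.08929118]
1681 [[-1.24950149e-01 -6.93221909e-03  6.13699508e-02]
 [-1.05725060e-01 -2.97636066e-05  6.39865265e-02]
 [-9.09418232e-02  6.92508293e-03  6.54136670e-02]]
line_y0 0.0606
line_slope 0.0405
cell [-0.0483, 0.0623]
size [0.0488, 0.0144]
cell_ang 2.7242
ztop 0.0359
cy_top 0.0616
lz 0.0203
lxy [-0.0199, -0.0047]
npx [186.0, 1663.0]
xr [-0.0759, -0.0279]
[-0.0087, 0.001, 0.0667, -0.0, 1.15, 0.11]
[-0.84 -0.47  2.52  0.41  0.67  0.77]
```

To row units: 0.0665 m / 0.8 = 0.0831, -0.009 m / 0.8 = -0.0113, 1.1 degrees / 90 = 0.0122.

Request:
move_arm([
  [-0.0188,0.0013,0.025,0,0.0122,0],
  [-0.0263,0.0013,0.0563,0,0.0122,0],
  [-0.0181,0.0013,0.075,0,0.0122,0],
  [-0.0113,0.0013,0.0831,0,0.0122,0],
  [-0.0113,0.0013,0.0831,0,0.0122,0],
])

```text
time: 25.28
tool_pos: [0.4406, -0.1766, 0.0189]
ee_rot: [0.952, -0.153, 0.263, 0.042]
force: [-0.4, -0.0, 0.0]
width: -0.0
grasp_force: 0.0
```

```bash
python3 - <<'E'
from h import *
s=where(); print(plan(tw([-.036,0,.019]),YAW,31)); print(s["q"].round(2),R.from_quat(s["ee_rot"]).inv().apply(TX).round(3))
E
```

```text
t 25.27 tester [-0.1357 -0.0019  0.0189] F [-0.4 -0.   0. ] w -0.0 g 0.0
[0.0856, -0.0021, 0.0511, 0.06, 0.1, -0.1]
[-0.81 -0.17  2.48  0.64  0.42  0.55] [ 0.858 -0.002  0.514]
```

To row units: 0.035 m / 0.8 = 0.0438, -0.002 m / 0.8 = -0.0025.

Request:
move_arm([
  [0.0025,-0.0013,0.0015,0,0,0],
  [0.005,-0.0025,0.003,0,0,0],
  [0.0075,-0.0025,0.0045,0,0,0],
  [0.01,-0.0025,0.006,0,0,0],
  [0.0131,-0.0025,0.0079,0,0,0],
  [0.0169,-0.0025,0.0101,0,0,0],
  [0.0213,-0.0025,0.0128,0,0,0],
  [0.0263,-0.0025,0.0158,0,0,0],
  [0.0313,-0.0025,0.0188,0,0,0],
  [0.0363,-0.0025,0.0218,0,0,0],
  [0.0413,-0.0025,0.0248,0,0,0],
  [0.0438,-0.0025,0.0263,0,0,0],
])

```text
time: 26.78
tool_pos: [0.4804, -0.1861, 0.0191]
ee_rot: [0.952, -0.152, 0.263, 0.042]
force: [-2.4, 0.5, 0.4]
width: -0.0001
grasp_force: 0.8
```

```bash
python3 - <<'E'
from h import *
s=where(); c=cam("wrist");np.savez("w14.npz",**c);save(c,"w14.png")
P=cloud(c);T=tt(P.reshape(-1,3)).reshape(480,640,3)
m=(abs(T[...,2]-.0645)<.004)&(T[...,0]<-.02)&(T[...,0]>-.14)&(abs(T[...,1])<.09)&(abs(T[...,1])>.02); print(m.sum(),np.nanpercentile(T[m][:,0],[5,50,95]))
E
```

```text
t 26.77 tester [-0.095   0.0015  0.0191] F [-2.4  0.5  0.4] w -0.0001 g 0.8152832830091938
5918 [-0.06084476 -0.05961502 -0.05731159]
```

To row units: 0.042 m / 0.8 = 0.0525, 0.04 m / 0.8 = 0.05.

Request:
move_arm([
  [0.0025,0.0013,0.0015,0,0,0],
  [0.0063,0.0013,0.0038,0,0,0],
  [0.0113,0.0013,0.0068,0,0,0],
  [0.0163,0.0013,0.0098,0,0,0],
  [0.0213,0.0013,0.0128,0,0,0],
  [0.0263,0.0013,0.0158,0,0,0],
  [0.0313,0.0013,0.0188,0,0,0],
  [0.0363,0.0013,0.0218,0,0,0],
  [0.0413,0.0013,0.0248,0,0,0],
  [0.0463,0.0013,0.0278,0,0,0],
  [0.05,0.0013,0.03,0,0,0],
  [0.0525,0.0013,0.0315,0,0,0],
])

```text
time: 28.32
tool_pos: [0.5266, -0.2024, 0.0192]
ee_rot: [0.952, -0.152, 0.264, 0.042]
force: [-1.9, 0.5, -1.0]
width: 0.0
grasp_force: 0.8
```

```bash
python3 - <<'E'
from h import *
s=where()
E
```

```text
t 28.32 tester [-0.0459  0.0003  0.0192] F [-1.9  0.5 -1. ] w 0.0 g 0.8102533780038357
```

To row units: 0.0103 m / 0.8 = 0.0129, 0.0097 m / 0.8 = 0.0121.

Request:
move_arm([
  [0.0013,0,0.0008,0,0,0],
  [0.0025,0,0.0015,0,0,0],
  [0.0038,0,0.0023,0,0,0],
  [0.005,0,0.003,0,0,0],
  [0.0063,0,0.0038,0,0,0],
  [0.0075,0,0.0045,0,0,0],
  [0.0088,0,0.0053,0,0,0],
  [0.01,0,0.006,0,0,0],
  [0.0113,0,0.0068,0,0,0],
  [0.0121,0,0.0073,0,0,0],
  [0.0129,0,0.0078,0,0,0],
  [0.0129,0,0.0078,0,0,0],
])

```text
time: 29.82
tool_pos: [0.5379, -0.2061, 0.0192]
ee_rot: [0.952, -0.152, 0.264, 0.042]
force: [-0.7, 0.0, -0.6]
width: -0.0002
grasp_force: 0.5
```

```bash
python3 - <<'E'
from h import *
s=where()
E
```

```text
t 29.82 tester [-0.0341  0.0003  0.0192] F [-0.7  0.  -0.6] w -0.0002 g 0.5090478924103081
```

Continue slowly until the end stop pushes back.

To row units: 0.002 m / 0.8 = 0.0025, 0.0003 m / 0.8 = 0.0004.

Request:
move_arm([
  [0.0006,0,0.0004,0,0,0],
  [0.0013,0,0.0008,0,0,0],
  [0.0019,0,0.0011,0,0,0],
  [0.0025,0,0.0015,0,0,0],
  [0.0025,0,0.0015,0,0,0],
])

```text
time: 30.45
tool_pos: [0.5401, -0.2068, 0.0192]
ee_rot: [0.952, -0.152, 0.264, 0.042]
force: [-0.7, -0.5, -1.0]
width: -0.0001
grasp_force: 0.6
```

```bash
python3 - <<'E'
from h import *
s=where()
E
```

```text
t 30.45 tester [-0.0318  0.0004  0.0192] F [-0.7 -0.5 -1. ] w -0.0001 g 0.5570655944757164
```

Request:
move_arm([
  [0.0006,0,0.0004,0,0,0],
  [0.0013,0,0.0008,0,0,0],
  [0.0019,0,0.0011,0,0,0],
  [0.0025,0,0.0015,0,0,0],
  [0.0029,0,0.0018,0,0,0],
])

```text
time: 31.08
tool_pos: [0.5413, -0.207, 0.0184]
ee_rot: [0.952, -0.152, 0.262, 0.042]
force: [-19.2, 2.1, 13.5]
width: 0.0001
grasp_force: 9.5
```

```bash
python3 - <<'E'
from h import *
s=where(); c=cam("wrist");np.savez("w15.npz",**c)
P=cloud(c);T=tt(P.reshape(-1,3)).reshape(480,640,3)
m=(T[...,2]>.045)&(T[...,2]<.06)&(T[...,0]>-.03)&(T[...,0]<.02)&(abs(T[...,1])<.09)&(abs(T[...,1])>.03); print(m.sum(),np.nanpercentile(T[m][:,0],[5,50,95]))
E
```

```text
t 31.07 tester [-0.0306  0.0005  0.0184] F [-19.2   2.1  13.5] w 0.0001 g 9.534176588058472
4637 [0.0025043  0.00288684 0.00327403]
```

End stop reached. Back off and check.

To row units: -0.065 m / 0.8 = -0.0813, -0.06 m / 0.8 = -0.075.

Request:
move_arm([
  [-0.005,0,-0.003,0,0,0],
  [-0.0188,0,-0.0113,0,0,0],
  [-0.0438,0,-0.0263,0,0,0],
  [-0.0688,0,-0.0413,0,0,0],
  [-0.0813,0,-0.075,0,0,0],
  [-0.0813,0,-0.075,0,0,0],
  [-0.0813,0,-0.075,0,0,0],
])

```text
time: 32.0
tool_pos: [0.4607, -0.181, 0.0374]
ee_rot: [0.952, -0.152, 0.264, 0.042]
force: [-0.0, -0.4, 0.5]
width: -0.0004
grasp_force: 0.0
```

```bash
python3 - <<'E'
from h import *
s=where(); c=cam("wrist");np.savez("w16.npz",**c);save(c,"w16.png")
for f in ("w2","w16"):
    d=dict(np.load(f+".npz"));P=cloud(d);T=tt(P.reshape(-1,3)).reshape(480,640,3)
    m=(T[...,2]>.045)&(T[...,2]<.056)&(T[...,0]>-.03)&(T[...,0]<.02)&(abs(T[...,1])<.09)&(abs(T[...,1])>.03); print(f,m.sum(),np.nanpercentile(T[m][:,0],[5,50,95]))
    px=d["pixels"].astype(int); ins=(T[...,0]>.005)&(T[...,0]<.12)&(abs(T[...,1])<.1)&(T[...,2]>.01)&(T[...,2]<.045)
    red=ins&(px[...,0]>1.8*px[...,1]+30)&(px[...,0]>60); g=ins&((px[...,1]>px[...,0]+25)|(px.min(2)>100))&(abs(T[...,1])<.09)
    print("red y",np.nanmedian(T[red][:,1]),red.sum(),"cell top y",np.nanmedian(T[g&(T[...,2]>.033)][:,1]),g.sum())
E
```

```text
t 32.0 tester [-1.153e-01  1.000e-04  3.740e-02] F [-0.  -0.4  0.5] w -0.0004 g 0.0
w2 3674 [-0.00052452  0.00014011  0.00076909]
red y 0.06199687060440179 680 cell top y -0.03284024888193384 1447
w16 4589 [0.00201036 0.0028526  0.00373166]
red y nan 0 cell top y 0.060637300141276884 110
  return np.nanmean(a, axis, out=out, keepdims=keepdims)
```

View pics/w16.png

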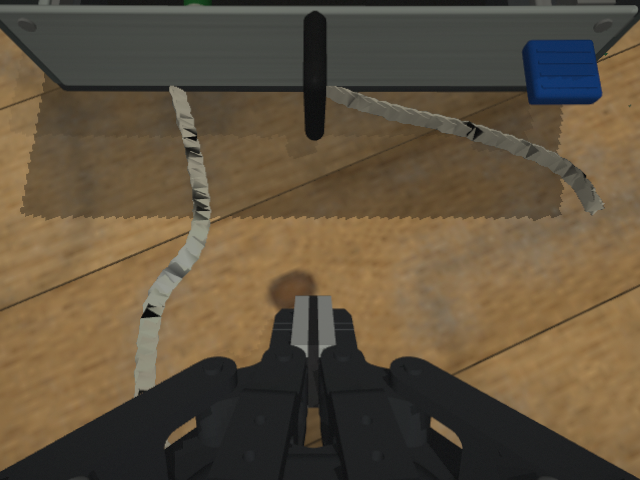

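Drawer is home (front edge at row ~10, tab up at (562,72)), cell's green just at (197,2); step closer to check the cell numerically.

To row units: 0.0235 m / 0.8 = 0.0294, 0.004 m / 0.8 = 0.005.

Request:
move_arm([
  [0.015,0,0.005,0,0,0],
  [0.0294,0,0.0075,0,0,0],
  [0.0294,0,0.0075,0,0,0],
  [0.0294,0,0.0075,0,0,0],
])

```text
time: 32.55
tool_pos: [0.4824, -0.1876, 0.0438]
ee_rot: [0.952, -0.152, 0.263, 0.042]
force: [0.4, 0.2, 0.3]
width: 0.0002
grasp_force: 0.0
```

```bash
python3 - <<'E' 2>/dev/null
from h import *
s=where(); d=cam("wrist");np.savez("w17.npz",**d);save(d,"w17.png")
P=cloud(d);T=tt(P.reshape(-1,3)).reshape(480,640,3)
px=d["pixels"].astype(int); ins=(T[...,0]>.008)&(T[...,0]<.12)&(abs(T[...,1])<.09)&(T[...,2]>.01)&(T[...,2]<.045)
red=ins&(px[...,0]>1.8*px[...,1]+30)&(px[...,0]>60); g=ins&((px[...,1]>px[...,0]+25)|(px.min(2)>100))
t=T[g&(T[...,2]>.033)]
print(red.sum(),np.nanmedian(T[red],0),"cell top",len(t),np.nanmedian(t,0),np.nanmin(t,0),np.nanmax(t,0), "edge ys",np.nanpercentile(T[g][:,1],[1,99]))
E
```

```text
t 32.55 tester [-0.0926  0.0006  0.0438] F [0.4 0.2 0.3] w 0.0002 g 0.0
11 [0.07961517 0.05997475 0.02004805] cell top 1100 [0.04790234 0.06103425 0.03475253] [0.02802343 0.05554077 0.03301567] [0.06662839 0.06837788 0.03687252] edge ys [0.05488737 0.06825618]
```

```bash
python3 -c "
from workcell import bot
print(bot.sign_off())"
```

```text
the job is handed in; nothing more can be done
None
```

The job is handed in: the drawer was pulled out until it locked, the cell rolled onto the red line, the tab pressed and the drawer pushed home, with the cell still within about 1 mm of the line (tilted about 2.7° to it when last measured), at 33 s of the 69 allowed.

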